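Push a spent ink cartridge through the return box's sprung flap

ROBOT

A 6-joint arm with a two-finger parallel gripper is mounted at the origin on the work surface. World frame = base frame: x ahead of the robot, y to its left, z up, the work surface at z = 0. Lengths are in m, angles in degrees, forces in N, time in s.
With the tool pointing down it reaches from about 0.375 to 0.9 m from the base axis. Payload 3.1 kg.
Tool frame: the origin (TCP) lies on the centre line of the jaws, within the pads' length; the fingertips stand 25 mm ahead of it and the grasp point (between the pads) lies 6 mm ahead of it; y points along the fingers, x is the direction in which the jaws open and shut, and the axes are right-handed (so a half turn about y gives the same grasp; the last joint's range is limited). The gripper opens to 87 mm and grips with 3 to 60 N. Pads are 19 mm wide; open, the fingers measure 117 mm over their backs; the gripper's body (75 mm by 190 mm) begins 51 mm behind the grasp point.
Start: joints at [-75.201, 30.224, 82.088, -0, 67.689, -10.227], TCP at [0.264, -0.566, 0.248] pointing down, gripper open.
Joint ranges: [-176.69, 176.69], [-43.24, 126.21], [12.49, 139.97], [-82, 262], [0, 151.66], [-163.58, 163.58]. Speed limits (degrees/s): [159.86, 159.86, 180, 180, 180, 180].

INTERFACE

Orientations are given as a 3x3 rotation matrix whose columns are the frame's x, y, z axes.
In Python, from rig import * gives the robot as it stands.
- The arm moves only by the tool play_rows, never from a script. Its argument "commands" is a list of rows, each a list of 2 entries, a list of its own where there are three numbers: the shift along the world's x, y, z in m, then the turn, a rotation vector about the world's x, y, z in rad. A call has 1 to 10 rows; each row is the pose to reach, as a shift and turn from the pose commanded when the call began; what a row does not reach only later rows make up. A row lasts 1/8 s, in which the tool goes at most 62.5 mm and 10.7 degrees, less where a joint would pass 70% of its speed; a pose out of reach is approached as far as the arm can. A call with a gripper value outside its range is refused whole. "gripper" is the finger opening in m, from 0 to 0.087, set as the call begins (left out, the last holds). The fingers move at their own pace and stop on an object; the grip force is fixed at half the most. Time passes only in rows, so rows that repeat a pose let the fingers close. It gives the time, the measured TCP pose, the force and the opening at its end, in the units of the state.
- read_state(): the state, without advancing time (a new reading comes with each control period).
- capture(name): name is "scene" or "top" or "wrist"; returns a dict with "frame" (400x640x3 uint8, red, green, blue), "depth" (400x640 float32, m along the optical axis (not along the pixel's ray), 0 where there is no reading), "mtx" (3x3 intrinsics, pixels), "dist_coeffs" ([k1, k2, p1, p2, k3] as OpenCV has them; the pictures are not rectified), "cam_to_world" (4x4, takes a point from camera to world coordinates); the wrist camera has in their place "hand_eye" (4x4, takes a point from camera to tool coordinates, whose origin is the TCP and whose axes are the tool frame's). Camera axes: x right, y down, z forward; pixel columns grow to the right and rows downward; lengths in m; the calibration is good to about 2 mm. A picture is of the moment at which its call begins: read the wrist's pose just before it.
- hand_in(): hands the job in, once; it reports no verdict.
The state is a dict: "time_s": time; "joint_positions": joint angles; "qvel": joint speeds; "tau": joint torques, N m; "position": TCP position; "tcp_rot": TCP orientation; "force": force on the tool from outside, world axes, zero at the start; "moment": the same for the moment, N m; "opening": opening from 0.0 (shut) to 1.0 (fully open).
Only numpy, scipy, OpenCV 4.12 (cv2) and the standard library are available. Lean on these libraries where they do the work, as an engineer would, in place of code of your own. Each camera call takes 0.05 s, during which the arm holds its last target. There are 200 camera calls.

TASK

Put the spent ink cartridge into the return box without picking it up: with one finger push the self-closing flap down by its raised press plate while the cartridge still lies on the lane, and, keeping it open, push the cartridge along the lane with the other finger until it drops into the box; do not push it onto the shut flap. Then let the flap close over it, and leave the other things on the cart where they are.

Things in the scene. Friction and masses are not known exactly. Their poses are not given: they have to be found in the camera images.
- return_box: Grey cartridge return box fixed to the cart, 230 mm long (x), 132 wide (y), 165 tall. Origin: on the cart top below the drop edge. Own +x is the push direction, roughly away from the robot; +y the flap's hinge side (left when looking along +x); z up. 'Box frame' below means this frame, in mm. Beside the lane, y -8 to 62, is a pocket (floor z 98) under the press plate.
- drop_edge (a point): Box frame (0, -37, 140): on the lane's centre line at deck height, where the deck ends and the flap's leaf begins. The lane is a flat deck at z 140 from x -140 to 0, between guides standing 8 mm above it with inner faces at y -12 and -62; its robot end is open.
- chamber (a point): Box frame (43, 0, 5): middle of the floor of the chamber below the mouth, into which cartridges drop. Inner walls at x -2 and 86, y -62 and 62; the end wall at x 86 rises to z 165. The leaf of the sprung flap covers it at deck height.
- flap (a joint): Angle of the aluminium flap (rad): 0 shut, grows as it is pushed down, stop at 1.15. Hinge line along the box's x at y 60, z 165 (box frame). One rigid piece: press plate and leaf. A spring shuts it once let go; shut, it carries the cartridge without opening. From about 0.7 the cartridge drops freely. Pressing the plate at y 25 takes about 5 N at first, 9 N when open.
- press_plate (a point): On top of the flap's raised press plate, halfway along, about 35 mm from the hinge line; moves with the flap. The plate is 4 mm thick, x -135 to 25 in the box frame, sloping up from the hinge to its free edge (y 12, z 188). Press straight down near y 25 (18 to 28 will do), where it starts at z 181: a fingertip at z 152 to 156 opens it enough and can slide along it in x.
- leaf (a point): Centre of the top of the flap's level leaf, which closes the mouth: box frame (43, -14, 140) when shut; it spans x 3 to 83, y -58 to 30, and swings down about the hinge, its y -58 edge lowest.
- cartridge: Spent black ink cartridge, a block 60 mm long (x), 36 wide (y), 30 tall, 40 to 85 g, lying loose in the lane with its length along it. Origin: centre of its underside; +x towards the mouth. 45 to 75 mm of bare lane lie behind it for a finger.
- clipboard: Bystander, to be left alone: wooden clipboard 310 x 225 mm with a chrome spring clip, lying flat. Origin: centre of its underside.
- phone_stand: Bystander, to be left alone: clear acrylic phone stand, 90 x 75 mm, about 110 mm tall. Origin: centre of its underside.
- flashlight: Bystander, to be left alone: red aluminium flashlight 120 mm long, lying down. Origin: centre of its underside.
- vase: Bystander, to be left alone: squat empty white ceramic vase, 92 mm across, 90 mm tall. Origin: centre of its underside.
- carton: Bystander, to be left alone: upright cardboard carton 45 x 75 x 95 mm. Origin: centre of its underside.
- pen_cup: Bystander, to be left alone: steel cup, 76 mm across, 100 mm tall. Origin: centre of its underside.
- stapler: Bystander, to be left alone: grey stapler 130 mm long, about 50 mm tall. Origin: centre of its underside.
Not all that is in view belongs to the job. What is meant by the cartridge is not green, and is the smaller of those in its own colour.

How it is judged:
By the outcome, as a careful person would: the job done as asked, in the order asked, and still so for the second after the job is handed in, with the robot touching nothing.
It also fails if it takes over 38 s, if anything falls off the work surface, if the arm or the gripper's body presses on something with over 40 N, if the wrist force passes 120 N, or if a joint passes its speed limit or range.

## Working session

There is one attempt and no reset: what is moved stays moved. The work goes in short steps, Python scripts to look and compute and a tool call to move; the robot and the scene stay as the last step left them, time stands still between calls to the robot, and variables do not carry over. Pictures are saved under pics/ and viewed, about 8 in all and at most 12, crops included, and the job is handed in when it is done.

Besides the shell and the picture viewer there is one more tool, called after "Emit:" in YAML: its name, and indented under it one key for each argument. play_rows: Moves the arm, as the interface text tells. Its arguments: {"type":"object","properties":{"commands":{"type":"array"},"gripper":{"type":"number"}},"required":["commands"]}

```bash
ls; mkdir -p pics; cat > h.py <<'E'
from rig import *
import numpy as np, cv2
def save(c,name,crop=None,s=1):
    f=c["frame"][:,:,::-1]
    if crop: x0,y0,x1,y1=crop; f=f[y0:y1,x0:x1]
    cv2.imwrite("pics/"+name,cv2.resize(f,None,fx=s,fy=s,interpolation=cv2.INTER_CUBIC))
def T(c,st=None):
    if "cam_to_world" in c: return np.array(c["cam_to_world"])
    M=np.eye(4);M[:3,:3]=st["tcp_rot"];M[:3,3]=st["position"];return M@np.array(c["hand_eye"])
def pts(c,M,uv,d=None):
    uv=np.array(uv,float).reshape(-1,1,2)
    n=cv2.undistortPoints(uv,np.array(c["mtx"]),np.array(c["dist_coeffs"])).reshape(-1,2)
    if d is None: d=[c["depth"][int(v),int(u)] for u,v in uv.reshape(-1,2)]
    d=np.array(d)
    P=np.c_[n*d[:,None],d]
    return P@M[:3,:3].T+M[:3,3]
def onz(c,M,uv,z):
    uv=np.array(uv,float).reshape(-1,1,2)
    n=cv2.undistortPoints(uv,np.array(c["mtx"]),np.array(c["dist_coeffs"])).reshape(-1,2)
    r=np.c_[n,np.ones(len(n))]@M[:3,:3].T
    return M[:3,3]+r*((z-M[2,3])/r[:,2])[:,None]
E
python3 - <<'E'
from h import *
import pickle
s=read_state();print(s)
for n in("scene","top"):
    c=capture(n);save(c,n+"0.png");pickle.dump(c,open(n+"0.pkl","wb"))
    if n!="w":print(np.array(c["cam_to_world"]).round(3).tolist())
E
```

```text
pics
{'time_s': 0.0, 'joint_positions': array([-7.52002134e+01,  3.02772831e+01,  8.21576345e+01,  3.20926848e-05,
        6.76884844e+01, -1.02266298e+01]), 'qvel': array([-0.02268778,  0.07315459, -0.02382603, -0.08168722,  0.00772001,
        0.04345888]), 'tau': array([ 1.22351361e-03, -4.40038705e+01, -1.76591384e+01,  6.34181849e-02,
        5.81452344e-02, -1.50739511e-04]), 'position': array([ 0.26425265, -0.56563   ,  0.24658269]), 'tcp_rot': array([[ 4.23035297e-01, -5.49662163e-04,  9.06113037e-01],
       [-9.06110724e-01,  2.08244776e-03,  4.23035481e-01],
       [-2.11945966e-03, -9.99997681e-01,  3.82894125e-04]]), 'force': array([0.37594899, 0.04600995, 0.45026141]), 'moment': array([ 0.02799899,  0.00540543, -0.00220322]), 'opening': 0.9979605633180371}
[[-0.647, 0.51, -0.566, 1.27], [0.762, 0.416, -0.497, 0.64], [-0.018, -0.753, -0.658, 0.997], [0.0, 0.0, 0.0, 1.0]]
[[0.027, -0.98, 0.196, 0.3], [-1.0, -0.028, -0.005, -0.019], [0.011, -0.196, -0.981, 1.413], [0.0, 0.0, 0.0, 1.0]]
```

View pics/scene0.png

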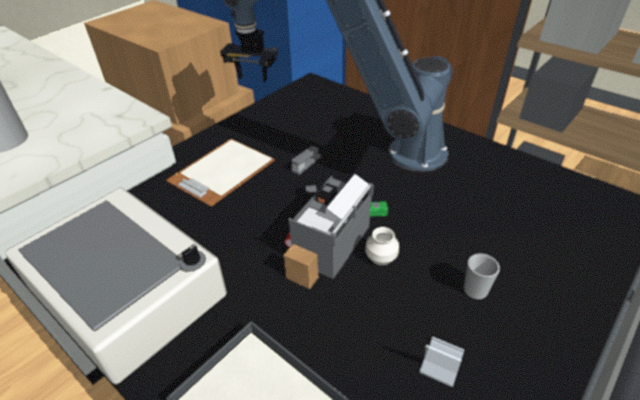

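View pics/top0.png

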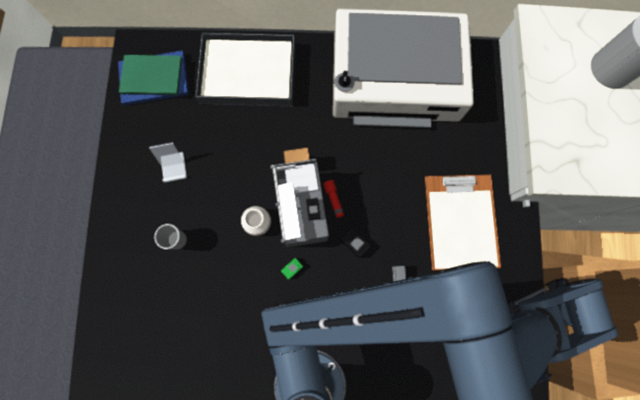

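The scene view has the box at about (335,225). The top view has it at about (300,202), with the black cartridge in the lane near (313,208) and a second dark block outside it at (358,244). The carton touches its far end, the flashlight lies to its right and the vase to its left.

```bash
python3 - <<'E'
from h import *
import pickle
c=pickle.load(open("top0.pkl","rb"));save(c,"topc.png",(235,140,385,290),4)
M=T(c)
# points of box: height map
H,W=c["depth"].shape
v,u=np.mgrid[140:290,235:385]
P=pts(c,M,np.c_[u.ravel(),v.ravel()])
z=P[:,2].reshape(150,150)
im=cv2.applyColorMap(np.clip(z/0.2*255,0,255).astype(np.uint8),cv2.COLORMAP_JET)
cv2.imwrite("pics/h.png",cv2.resize(im,None,fx=4,fy=4,interpolation=0))
E
```

```text
(no output)
```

View pics/topc.png

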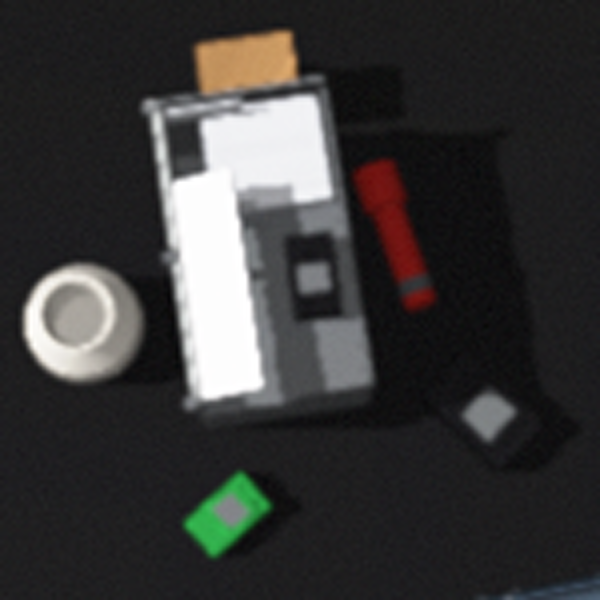

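View pics/h.png

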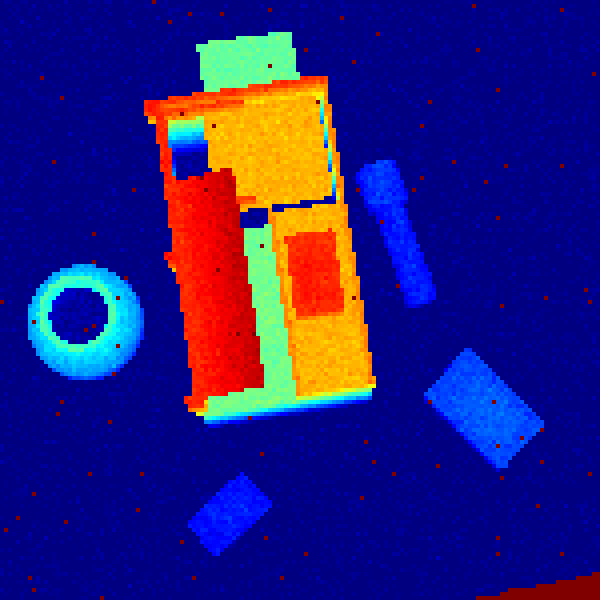

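```bash
cat > box.py <<'E'
from h import *
import pickle
c=pickle.load(open("top0.pkl","rb"));M=T(c)
v,u=np.mgrid[150:250,265:335]
P=pts(c,M,np.c_[u.ravel(),v.ravel()])
m=(P[:,2]>.13)&(P[:,2]<.2)
mm=cv2.morphologyEx(m.reshape(100,70).astype(np.uint8),cv2.MORPH_OPEN,np.ones((2,2)))
Q=P[mm.ravel()>0]
r=cv2.minAreaRect((Q[:,:2]*1000).astype(np.float32));print(r,cv2.boxPoints(r))
uv=lambda L:[(235+a/4-.4,140+b/4-.4) for a,b in L]
A=onz(c,M,uv([(145,101),(328,76)]),.165); 
B=onz(c,M,uv([(375,386)]),.148)
print("end wall corners (90,66),(90,-66)",A.round(4),"near right (-140,-66)",B.round(4))
K=onz(c,M,uv([(286,237),(334,232),(343,313),(298,319)]),.170)
print("cart",K.round(4),K.mean(0))
fw=(P[:,2]>.163)
for lo,hi in((.135,.144),(.165,.174)):
  s=(P[:,2]>lo)&(P[:,2]<hi);print(lo,s.sum(),P[s].mean(0))
E
python3 box.py
```

```text
((502.4081726074219, 33.94837188720703), (417.6492004394531, 150.9794464111328), 10.507100105285645) [[283.31897    70.091606 ]
 [310.85117   -78.35627  ]
 [721.4974     -2.1948624]
 [693.9652    146.25302  ]]
end wall corners (90,66),(90,-66) [[ 0.6531  0.1317  0.165 ]
 [ 0.6762 -0.0028  0.165 ]] near right (-140,-66) [[ 0.4487 -0.0436  0.148 ]]
cart [[ 0.5526  0.0239  0.17  ]
 [ 0.5573 -0.0107  0.17  ]
 [ 0.4981 -0.0189  0.17  ]
 [ 0.4928  0.0132  0.17  ]] [0.52519891 0.00186018 0.17      ]
0.135 1141 [0.57417599 0.01966145 0.1398111 ]
0.165 654 [0.53529202 0.06225477 0.16921367]
```

Emit:
play_rows:
  commands:
    - [[0.025,0.073,0.012],[0,0,-0.03]]
    - [[0.05,0.125,0.02],[0,0,-0.06]]
    - [[0.07,0.18,0.03],[0,0,-0.1]]
    - [[0.09,0.24,0.03],[0,0,-0.13]]
    - [[0.11,0.3,0.03],[0,0,-0.17]]
    - [[0.13,0.36,0.03],[0,0,-0.2]]
    - [[0.15,0.42,0.03],[0,0,-0.23]]
    - [[0.17,0.48,0.03],[0,0,-0.26]]
    - [[0.19,0.54,0.03],[0,0,-0.26]]
    - [[0.2,0.588,0.03],[0,0,-0.26]]
  gripper: 0.047

```text
time_s: 1.35
position: [0.465, 0.0237, 0.2775]
tcp_rot: [[0.176, 0.001, 0.984], [-0.984, -0.0, 0.176], [0.0, -1.0, 0.0]]
force: [0.9, -0.7, 0.0]
opening: 0.541
```

Emit:
play_rows:
  commands:
    - [[0,0,0],[0,0,0]]
    - [[0,0,0],[0,0,0]]
    - [[0,0,0],[0,0,0]]
    - [[0,0,0],[0,0,0]]

```text
time_s: 1.85
position: [0.4643, 0.0202, 0.2775]
tcp_rot: [[0.173, -0.0, 0.985], [-0.985, -0.0, 0.173], [0.0, -1.0, -0.0]]
force: [-0.2, -0.8, 0.7]
opening: 0.541
```

```bash
python3 - <<'E'
from h import *
import pickle
s=read_state();print(s)
c=capture("wrist");save(c,"w1.png",None,1.25);pickle.dump((s,c),open("w1.pkl","wb"))
E
```

```text
{'time_s': 1.85, 'joint_positions': array([-1.13163191e+01,  1.55162026e+01,  1.02122767e+02, -9.79555730e-03,
        6.23693702e+01,  6.87244056e+01]), 'qvel': array([ 0.256452  , -0.01566659, -0.08431757,  0.09420312,  0.04286907,
        0.18819445]), 'tau': array([ 1.75843695e-01, -3.03965700e+01, -1.63889980e+01,  6.23135827e-02,
       -5.38419967e-02, -1.93449021e-03]), 'position': array([0.46432551, 0.0202385 , 0.27751929]), 'tcp_rot': array([[ 1.73026264e-01, -1.72442934e-04,  9.84917196e-01],
       [-9.84917207e-01, -1.19961695e-04,  1.73026245e-01],
       [ 8.83151831e-05, -9.99999978e-01, -1.90598537e-04]]), 'force': array([-0.19211788, -0.8225026 ,  0.6917535 ]), 'moment': array([-0.00726467,  0.03714668,  0.03123948]), 'opening': 0.5406781689090593}
```

View pics/w1.png

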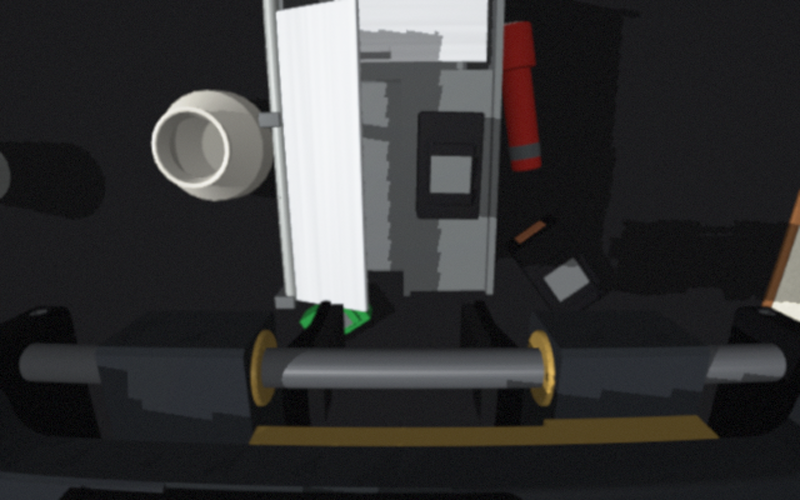

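The wrist view agrees with the top view. The cartridge is at (418–483,113–217), the lane's near end at row 292 and the plate's free edge along (357,0)–(368,308). I'll check these in the box frame.

```bash
python3 - <<'E'
from h import *
import pickle
s,c=pickle.load(open("w1.pkl","rb"));M=T(c,s)
O=np.array([.5757,.0475]);a=np.radians(10.1);R=np.array([[np.cos(a),-np.sin(a)],[np.sin(a),np.cos(a)]])
def b(L,z,t):
    P=onz(c,M,np.array(L)/1.25,z);print(t,((P[:,:2]-O)@R*1000).round(1).tolist())
b([(418,113),(483,113),(480,217),(418,217)],.170,"cart top")
b([(408,293),(494,293)],.148,"lane near corners: exp -140; ~-10,-66")
b([(357,2),(368,308)],.188,"plate free edge y12, x25?,-135")
b([(503,20),(497,150)],.148,"right wall outer y -66")
v,u=np.mgrid[0:235:2,215:400:2]
P=pts(c,M,np.c_[u.ravel(),v.ravel()])
B=np.c_[(P[:,:2]-O)@R*1000,P[:,2]*1000]
for t,x0,x1,y0,y1 in(("deck",-135,-100,-55,-20),("cart",-75,-40,-45,-28),("leaf",20,60,-50,0),("plate25",-120,0,23,27)):
    k=(B[:,0]>x0)&(B[:,0]<x1)&(B[:,1]>y0)&(B[:,1]<y1);print(t,k.sum(),np.median(B[k,2]) if k.any() else 0)
# direction fit of plate free edge & TCP
print("tcp box",(s["position"][:2]-O)@R*1000)
E
```

```text
cart top [[-28.9, -16.0], [-28.8, -51.0], [-85.5, -51.7], [-85.5, -16.5]]
lane near corners: exp -140; ~-10,-66 [[-139.4, -11.2], [-139.6, -67.3]]
plate free edge y12, x25?,-135 [[21.3, 13.8], [-133.5, 11.6]]
right wall outer y -66 [[23.2, -64.3], [-48.9, -64.2]]
deck 431 139.4917832381425
cart 314 169.58779949022943
leaf 444 139.29213938402165
plate25 263 182.73153678335026
tcp box [-114.42929509   -7.30765124]
```

Emit:
play_rows:
  commands:
    - [[0,0.001,-0.03],[0,0,0]]
    - [[0,0.001,-0.06],[0,0,0]]
    - [[0,0.001,-0.068],[0,0,0]]
    - [[0,0.001,-0.076],[0,0,0]]
    - [[0,0.001,-0.084],[0,0,0]]
    - [[0,0.001,-0.091],[0,0,0]]
    - [[0,0.001,-0.098],[0,0,0]]
    - [[0,0.001,-0.098],[0,0,0]]
    - [[0,0.001,-0.098],[0,0,0]]

```text
time_s: 3.02
position: [0.465, 0.0222, 0.1811]
tcp_rot: [[0.176, 0.002, 0.984], [-0.984, -0.001, 0.176], [0.001, -1.0, 0.002]]
force: [-2.5, -0.3, 7.3]
opening: 0.541
```

```bash
python3 - <<'E'
from h import *
import pickle
s=read_state();print(s["position"],s["force"],s["opening"])
c=capture("wrist");save(c,"w2.png",None,1.25);pickle.dump((s,c),open("w2.pkl","wb"))
E
```

```text
[0.46503363 0.02216505 0.18109062] [-2.4991635  -0.34876594  7.25793565] 0.5414328524035531
```

View pics/w2.png

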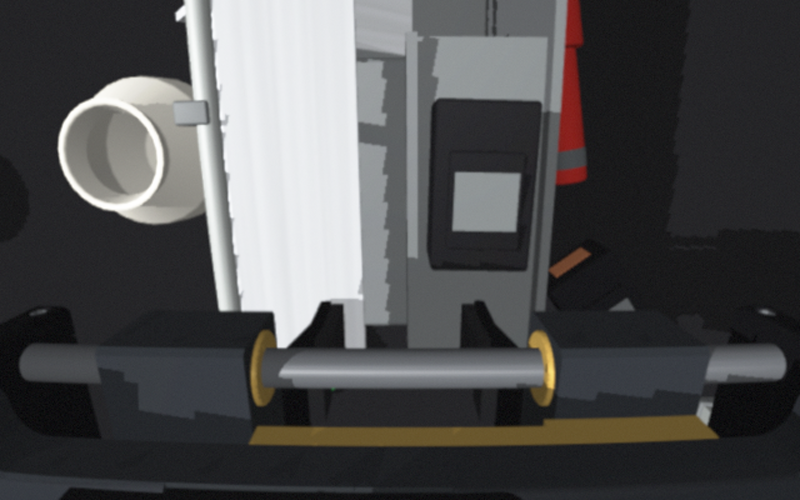

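The flap is down and the leaf has swung below deck level. The cartridge still lies in the lane at (430–540,100–268). I'll go 3 mm lower, then push along box +x.

Emit:
play_rows:
  commands:
    - [[0,0,-0.003],[0,0,0]]
    - [[0,0,-0.003],[0,0,0]]
    - [[0.01,0.0018,-0.003],[0,0,0]]
    - [[0.018,0.0032,-0.003],[0,0,0]]
    - [[0.026,0.0046,-0.003],[0,0,0]]
    - [[0.034,0.006,-0.003],[0,0,0]]
    - [[0.042,0.0075,-0.003],[0,0,0]]
    - [[0.05,0.0089,-0.003],[0,0,0]]
    - [[0.05,0.0089,-0.003],[0,0,0]]

```text
time_s: 4.2
position: [0.5144, 0.0304, 0.178]
tcp_rot: [[0.177, -0.001, 0.984], [-0.984, -0.002, 0.177], [0.002, -1.0, -0.001]]
force: [-2.6, -3.8, 7.9]
opening: 0.545
```

```bash
python3 - <<'E'
from h import *
import pickle
s=read_state();print(s["position"],s["force"],s["opening"])
c=capture("wrist");save(c,"w3.png",None,1);pickle.dump((s,c),open("w3.pkl","wb"))
E
```

```text
[0.51439272 0.03044722 0.17798668] [-2.63122213 -3.76119701  7.86550395] 0.5454653211477825
```

View pics/w3.png

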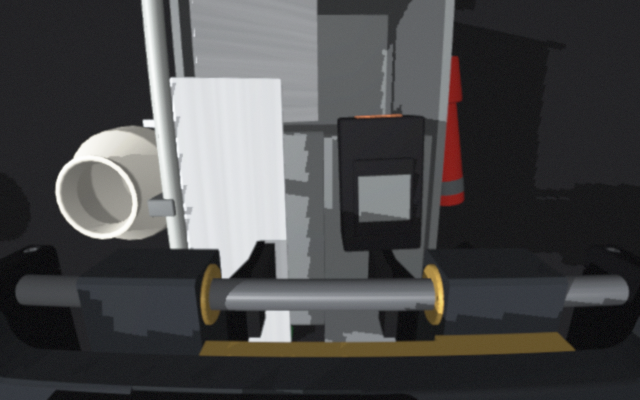

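The cartridge has moved with the finger and its front is now at the edge (380,118). The flap is still open, so I'll keep pushing.

Emit:
play_rows:
  commands:
    - [[0.008,0.0013,0],[0,0,0]]
    - [[0.016,0.0025,0],[0,0,0]]
    - [[0.024,0.004,0],[0,0,0]]
    - [[0.032,0.0053,0],[0,0,0]]
    - [[0.04,0.0065,0],[0,0,0]]
    - [[0.048,0.008,0],[0,0,0]]
    - [[0.056,0.0095,0],[0,0,0]]
    - [[0.063,0.0107,0],[0,0,0]]
    - [[0.063,0.0107,0],[0,0,0]]
    - [[0.063,0.0107,0],[0,0,0]]

```text
time_s: 5.5
position: [0.5776, 0.041, 0.1784]
tcp_rot: [[0.176, 0.001, 0.984], [-0.984, -0.002, 0.176], [0.002, -1.0, 0.0]]
force: [-3.4, -3.1, 7.1]
opening: 0.54
```

```bash
python3 - <<'E'
from h import *
import pickle
s=read_state();print(s["position"],s["force"],s["opening"])
c=capture("wrist");save(c,"w4.png",None,1);pickle.dump((s,c),open("w4.pkl","wb"))
E
```

```text
[0.57757508 0.04095072 0.17842445] [-3.38773856 -3.13823433  7.08819285] 0.5395048198730268
```

View pics/w4.png

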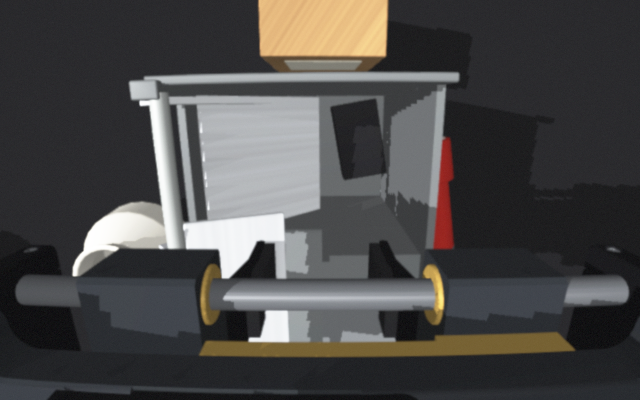

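The cartridge is now down in the chamber at (358,140), beyond the leaf edge. I'll check its height before releasing the flap.

```bash
python3 - <<'E'
from h import *
import pickle
s,c=pickle.load(open("w4.pkl","rb"));M=T(c,s)
print(pts(c,M,[(345,110),(370,110),(350,150),(345,170),(375,165),(330,190),(360,195),(300,150),(318,150)]).round(3))
E
```

```text
[[0.652 0.036 0.035]
 [0.656 0.016 0.035]
 [0.623 0.026 0.035]
 [0.606 0.026 0.034]
 [0.614 0.003 0.034]
 [0.581 0.033 0.004]
 [0.581 0.005 0.004]
 [0.621 0.063 0.077]
 [0.621 0.051 0.064]]
```

Its top is at z 35 mm, so it lies flat on the chamber floor, clear below the leaf (edge at z 64 mm or more). I'll lift straight up.

Emit:
play_rows:
  commands:
    - [[0,0,0.006],[0,0,0]]
    - [[0,0,0.012],[0,0,0]]
    - [[0,0,0.018],[0,0,0]]
    - [[0,0,0.026],[0,0,0]]
    - [[0,0,0.036],[0,0,0]]
    - [[0,0,0.05],[0,0,0]]
    - [[0,0,0.07],[0,0,0]]
    - [[-0.02,0,0.1],[0,0,0]]
    - [[-0.05,0,0.13],[0,0,0]]
    - [[-0.1,-0.01,0.13],[0,0,0]]

```text
time_s: 6.8
position: [0.4795, 0.0317, 0.3094]
tcp_rot: [[0.177, 0.008, 0.984], [-0.984, -0.002, 0.177], [0.004, -1.0, 0.008]]
force: [-0.1, -0.9, 1.0]
opening: 0.542
```

Emit:
play_rows:
  commands:
    - [[0,0,0],[0,0,0]]
    - [[0,0,0],[0,0,0]]
    - [[0,0,0],[0,0,0]]
    - [[0,0,0],[0,0,0]]

```text
time_s: 7.3
position: [0.4783, 0.0322, 0.3064]
tcp_rot: [[0.176, 0.0, 0.984], [-0.984, -0.0, 0.176], [0.0, -1.0, 0.0]]
force: [-0.1, -0.1, -0.7]
opening: 0.539
```

```bash
python3 - <<'E'
from h import *
s=read_state();print(s["time_s"],s["position"],s["force"])
c=capture("wrist");save(c,"w5.png",None,1)
P=pts(c,T(c,s),np.stack(np.meshgrid(range(0,640,2),range(0,280,2)),-1).reshape(-1,2))
O=np.array([.5757,.0475]);a=np.radians(10.1);R=np.array([[np.cos(a),-np.sin(a)],[np.sin(a),np.cos(a)]])
B=np.c_[(P[:,:2]-O)@R,P[:,2]]*1000
for t,x0,x1,y0,y1 in(("leaf-50",15,70,-53,-45),("leaf0",20,60,-5,5),("plate25",-80,0,23,27)):
    k=(B[:,0]>x0)&(B[:,0]<x1)&(B[:,1]>y0)&(B[:,1]<y1);print(t,k.sum(),np.median(B[k,2]) if k.any() else 0)
E
```

```text
7.3 [0.47833489 0.03224897 0.30635911] [-0.07766121 -0.10699661 -0.74325367]
leaf-50 150 139.53069472583553
leaf0 160 139.3096145185237
plate25 154 182.7364670718494
```

View pics/w5.png

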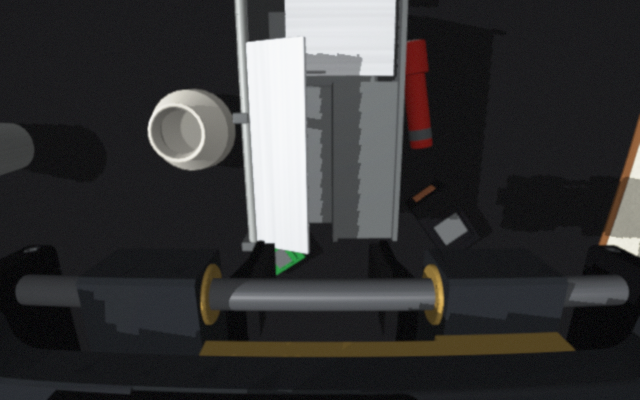

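The flap is shut: the leaf is level at z 139.5 mm and the plate is back at 182.7 mm. The lane is empty, the robot is clear, and the vase, flashlight and other blocks in view haven't moved.

```bash
python3 -c "
from rig import *
print(hand_in())"
```

```text
the job is handed in; nothing more can be done
None
```

The spent cartridge is in the return box with the flap closed over it, and I handed the job in at about 7.3 s of the 38 s allowed.

- **How it was done:** one finger pressed the flap's plate down, with the fingertip at about z 153–156 mm. With the flap held open, the other finger pushed the cartridge along the lane until it dropped. I then lifted straight up so the flap could shut.
- **Cartridge:** before I released the flap, its top measured z 35 mm, so it was lying flat on the chamber floor, below the leaf.
- **Flap:** after release the leaf was level at 139.3–139.5 mm and the plate at 182.7 mm, the same as before I pressed it.
- **Robot:** the tool was clear of everything at hand-in. The largest force in the readings I took was about 9 N.
- **Other things on the cart:** the vase, flashlight and loose blocks showed no movement in the last wrist picture. I didn't check the carton, clipboard, phone stand, pen cup or stapler at the end. The gripper only passed well above the stapler, and the carton looked in place in the picture taken just after the drop.

None of the checks failed or disagreed.

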